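# Check the cue ball under the loupe

## Task

Press the pedal of the ball chute down to its stop and keep it down until the cue ball has rolled into its seat, then let the pedal come back up. Then pick up the loupe by its handle and hold it level, with its lens centred over the seated ball and as high as the pointer on the gauge post; finish while holding it there, still and in the air. Do not touch the ball or shift the pointer, and leave the tumbler, chalk and trophy alone.

Things in the scene. Friction and masses are not known exactly. Their poses are not given: they have to be found in the camera images.
- stand: Fixed dark-wood ball chute. Origin: on the counter below the chute's gate, z up. Base board 8 mm thick, x -140..110, y -105..145 mm. The chute, 78 mm wide, walls 82 to 90 mm high, runs along y and falls towards +y to the ball's seat at y = 91 mm. The pedal sticks out to -x (the robot's side). Gauge post: steel rod of 10 mm at x = 85, y = 91 mm (far side), 213 mm tall.
- pedal (a joint): Angle of the steel spring pedal: 0 = up, 0.2 rad = down at its stop. Hinge axis along the stand's y at x = 80, z = 30 mm. Its lever carries the bar that holds the ball back, clear of the ball only in the last tenth of the travel; the ball then rolls to the seat in about 1 s. Needs about 4 N at the pad to start, 8 N at the stop; springs back by itself.
- pedal_pad (a point): Centre of the top of the pedal's pad, a ribbed steel plate 52 mm (stand x) by 60 mm (stand y), 8 mm thick, at stand x = -115 mm, y = 0. Its top is 62 mm above the counter when up, about 23 mm when down (then sloping 0.2 rad, outer edge lowest). The chute's near wall is 50 mm beyond the pad's edge.
- ball: White cue ball, 57 mm diameter, 170 g. It waits in the chute against the gate bar, just above it, 29 mm to the -y side of the stand's origin. It must not be touched by the arm.
- ball_center (a point): Centre of the cue ball.
- cup (a point): Where the centre of the ball lies when it sits in its seat: 75 mm above the counter (the ball's top is then 104 mm high), at stand x = 0, y = 91 mm.
- mark_tip (a point): Tip of the brass pointer that marks the focal height, on a 22 mm collar sliding stiffly on the gauge post. It points from the post towards the ball (stand -x) and ends 48 mm from the seat's centre line. Its height, 140 to 190 mm above the counter, is set anew each time. The lens belongs with its centre at this height, over the ball.
- loupe: Hand loupe lying flat on the counter, 120 g: black handle 15 mm wide, 18 mm high, and a round lens in a steel rim (64 mm diameter, 8 mm high). Origin: underside of the handle at its balance point, where to grip; x runs along the handle towards the lens, z up. The handle spans x -69..+45 mm. Lens centre: x = 85 mm, 4 mm above the underside.
- lens (a point): Centre of the loupe's lens; its z axis is the loupe's z axis, vertical when the loupe is level.
- tumbler: Bystander: drinking glass, 72 mm diameter, 95 mm tall, standing on the counter (origin at its underside). It stands on one side of the chute, the loupe on the other.
- chalk: Bystander: cube of cue chalk, 22 mm, on the counter (origin at its underside).
- trophy: Bystander: small brass trophy cup on a 60 mm square marble foot, 150 mm tall (origin at its underside).
Mind the look-alikes: they are no part of the job. There is more than one size of the ball; the one meant has the size given above. Of the things that look like the loupe, the larger one is meant.

How it is judged:
By the outcome, as a careful person would: the job done as asked, in the order asked, and still so for the second after the job is handed in, while the arm keeps its last pose, push and grip.
It also fails if it takes over 61 s, if anything falls off the work surface, if the arm or the gripper's body presses on something with over 40 N, if the wrist force passes 120 N, or if a joint passes its speed limit or range.

## Robot

A 6-joint arm with a two-finger parallel gripper is mounted at the origin on the work surface. World frame = base frame: x ahead of the robot, y to its left, z up, the work surface at z = 0. Lengths are in m, angles in rad, forces in N, time in s.
With the tool pointing down it reaches from about 0.4 to 0.825 m from the base axis. Payload 7 kg.
Tool frame: the origin (TCP) lies between the finger pads; the fingertips stand 17 mm ahead of it and the grasp point (between the pads) lies 2 mm behind it; z points along the fingers, y is the line along which they close (so a half turn about z gives the same grasp; the last joint's range is limited). The gripper opens to 85 mm and grips with 20 to 120 N. Pads are 22 mm wide; open, the fingers measure 114 mm over their backs; the gripper's body (76 mm by 85 mm) begins 54 mm behind the grasp point. The pads swing forward as they close: fully open they stand 13 mm farther back than shut.
Start: joints at [-0.981, 0.359, 0.012, 0, -1.224, -0.288], TCP at [0.201, -0.644, 0.248] pointing down, gripper open.
Joint ranges: [-3.07, 3.07], [-1.43, 2.12], [-1.02, 1.25], [-3.03, 1.67], [-3.05, -0], [-3.03, 3.03]. Speed limits (rad/s): [2.39, 2.39, 3.01, 3.14, 3.14, 3.14].

## Interface

Orientations are given as a 3x3 rotation matrix whose columns are the frame's x, y, z axes.
In Python, from workcell import robot gives the robot as it stands. The module is installed in compiled form; this text tells all that it offers.
- The arm moves only by the tool arm_command, never from a script. Its argument "deltas" is a list of rows, each a list of 7 numbers: the shift along the tool's x, y, z in cm, then the turn, a rotation vector about the tool's x, y, z in degrees, then the closure in counts, from 0 (fully open) to 255 (shut). A call has 1 to 12 rows; each row is the pose to reach, as a shift and turn from the pose commanded when the call began, along the tool's axes at that moment; what a row does not reach only later rows make up. A row lasts 1/12 s, in which the tool goes at most 41.7 mm and 7.16 degrees, less where a joint would pass 70% of its speed; a pose out of reach is approached as far as the arm can. A call with a gripper value outside its range is refused whole. The fingers move at their own pace and stop on an object; "squeeze" is the grip in N (left out, the last holds). Time passes only in rows, so rows that repeat a pose let the fingers close. It gives the time, the measured TCP pose, the force, the opening and the grip force at its end, in the units of the state.
- robot.get_state(): the state, without advancing time (a new reading comes with each control period).
- robot.snapshot(name): name is "scene" or "top" or "wrist"; returns a dict with "frame" (384x512x3 uint8, blue, green, red), "camera_matrix" (3x3 intrinsics, pixels), "k1" (the pictures are not rectified: a ray, as slopes to the right and down, at radius r is drawn at 1 + k1 r^2 times it, then the intrinsics apply), "extrinsics" (4x4, takes a point from world to camera coordinates); the wrist camera has in their place "hand_eye" (4x4, takes a point from camera to tool coordinates, whose origin is the TCP and whose axes are the flange's). Camera axes: x right, y down, z forward; pixel columns grow to the right and rows downward; lengths in m; the calibration is good to about 2 mm. A picture is of the moment at which its call begins: read the wrist's pose just before it. There is no depth.
- robot.job_done(): hands the job in; it is judged then, once.
Trained networks look in the newest picture that a camera, given by its name, has taken for a name from the list of things; names that differ only in an ending like _2 or _b are one class to them, and where a whole thing is asked for, a point or a joint stands for the part that bears it (a point fixed in the world has none). Each returns a list of dicts, best first, with "p" (0 to 1); they miss things now and then, are a little off and sometimes report something else, mostly with a low value. They report only what shows in the picture. A call takes as long as a camera call. They do not tell look-alikes from the thing itself.
- robot.search_frame(camera, name): "box" ([left, top, width, height] in pixels, round what is visible of it).
- robot.silhouettes(camera, name): "pixels" (384x512 bool, what is visible of it) and "box" ([left, top, width, height] in pixels, round what is visible of it).
The state is a dict: "time_s": time; "joints": joint angles; "joint_vel": joint speeds; "joint_efforts": joint torques, N m; "position": TCP position; "ee_rot": TCP orientation; "contact_force": force on the tool from outside, world axes, zero at the start; "torque": the same for the moment, N m; "gripper_width": finger opening in m; "gripper_force": force on a finger pad.
Only numpy, scipy, OpenCV 4.12 (cv2) and the standard library are available. Lean on these libraries where they do the work, as an engineer would, in place of code of your own. Each camera call takes 0.05 s, during which the arm holds its last target. There are 200 camera calls.

## Working session

There is one attempt and no reset: what is moved stays moved. The work goes in short steps, Python scripts to look and compute and a tool call to move; the robot and the scene stay as the last step left them, time stands still between calls to the robot, and variables do not carry over. Pictures are saved under pics/ and viewed, at most 10 in all, crops included, and the job is handed in when it is done.

Besides the shell and the picture viewer there is one more tool, called after "Emit:" as name(argument=value, ...), one argument or row to a line, values as JSON. arm_command: Moves the arm, as the interface text tells. Its arguments: {"type":"object","properties":{"deltas":{"type":"array","items":{"type":"array","items":{"type":"number"}}},"squeeze":{"type":"number"}},"required":["deltas"]}

```bash
mkdir -p pics; cat > h.py <<'E'
import numpy as np, cv2
from workcell import robot
def snap(c):
    s=robot.get_state(); d=robot.snapshot(c)
    if c=='wrist':
        T=np.eye(4);T[:3,:3]=s['ee_rot'];T[:3,3]=s['position']
        d['E']=np.linalg.inv(T@np.array(d['hand_eye']))
    else: d['E']=np.array(d['extrinsics'])
    return d
def proj(d,P):
    P=np.atleast_2d(P); q=(d['E'][:3,:3]@P.T).T+d['E'][:3,3]
    u=q[:,:2]/q[:,2:]; u=u*(1+d['k1']*(u**2).sum(1,keepdims=True))
    K=np.array(d['camera_matrix']); return np.c_[u[:,0]*K[0,0]+K[0,2],u[:,1]*K[1,1]+K[1,2]]
def ray(d,uv):
    K=np.array(d['camera_matrix'])
    n=cv2.undistortPoints(np.array([[uv]],float),K,np.array([d['k1'],0,0,0,0.]))[0,0]
    R=d['E'][:3,:3]; return -R.T@d['E'][:3,3], R.T@np.array([n[0],n[1],1.])
def onz(d,uv,z):
    o,v=ray(d,uv); return o+v*(z-o[2])/v[2]
def tri(obs):
    A=np.zeros((3,3));b=np.zeros(3)
    for d,uv in obs:
        o,v=ray(d,uv); v/=np.linalg.norm(v); M=np.eye(3)-np.outer(v,v); A+=M;b+=M@o
    return np.linalg.solve(A,b)
E
cat > a.py <<'E'
from h import *
np.set_printoptions(precision=4,suppress=True)
for c in ['scene','top','wrist']:
    d=snap(c); cv2.imwrite(f'pics/{c}0.png',d['frame']); print(c,d['E'].tolist(),d['k1'])
    if c=='wrist': continue
    for n in ['stand','pedal','pedal_pad','ball','mark_tip','loupe','lens','tumbler','chalk','trophy']:
        for r in robot.silhouettes(c,n)[:4]:
            ys,xs=np.nonzero(r['pixels']); print(n,round(r['p'],2),r['box'],xs.mean().round(1),ys.mean().round(1),len(xs))
E
python3 a.py
```

```text
scene [[0.8234082055472312, 0.5674462748729328, -0.0019110652319674515, -0.42478655247362795], [0.3590510751999632, -0.5236127282241446, -0.7726008259375717, -0.14042614295872402], [-0.439410118721951, 0.6354796896632495, -0.6348892120600734, 1.63748294512402], [0.0, 0.0, 0.0, 1.0]] -0.08271930632452916
stand 0.91 [231.3, 158.2, 106.2, 98.0] 288.5 210.2 5069
pedal_pad 0.8 [244.8, 178.7, 66.8, 47.9] 271.0 197.5 412
ball 0.72 [225.9, 228.4, 12.4, 14.8] 232.4 235.9 146
ball 0.66 [272.9, 191.7, 15.9, 19.2] 281.0 200.4 303
loupe 0.89 [161.2, 245.2, 50.5, 40.8] 190.2 266.1 609
loupe 0.58 [116.0, 275.0, 29.1, 34.3] 127.9 286.8 294
loupe 0.53 [285.0, 121.8, 20.6, 32.3] 294.4 137.2 503
lens 0.72 [160.6, 242.6, 49.5, 44.9] 190.0 266.6 715
tumbler 0.95 [286.8, 121.6, 20.4, 31.1] 294.6 137.6 487
trophy 0.82 [247.0, 237.4, 20.4, 56.5] 256.8 266.3 1099
top [[0.018477414766542077, -0.999574039133866, -0.022590383643352148, -0.04800159181563718], [-0.9877662584888655, -0.014750662222609935, -0.15524250885277083, 0.5527025712065631], [0.15484315850063682, 0.025182498954693225, -0.9876180628218297, 1.
[... 424 characters left out ...]
398.9 243.1 303
lens 0.81 [339.8, 186.6, 21.5, 64.2] 347.8 210.9 594
lens 0.63 [226.2, 145.8, 26.1, 76.3] 238.7 198.2 572
lens 0.61 [390.1, 215.5, 17.7, 41.6] 398.5 242.7 308
tumbler 0.96 [105.5, 214.3, 32.8, 27.8] 121.8 228.0 691
tumbler 0.59 [192.6, 122.0, 91.4, 104.2] 235.1 178.9 6366
chalk 0.63 [182.2, 256.1, 5.4, 9.1] 185.3 260.8 67
trophy 0.57 [316.2, 127.3, 35.3, 36.6] 333.4 144.8 758
wrist [[-0.2975840402501875, 0.9546955491824558, 0.0003838744396808781, 0.6752156552859309], [0.9033525698377388, 0.2814500101980351, 0.32363563822156616, -0.041982186442474666], [0.3088654619019896, 0.09665557475250244, -0.9461817089298095, 0.3815874165261814], [0.0, 0.0, 0.0, 1.0]] 0.004896570472890116
```

```bash
python3 - <<'E'
import cv2
a=cv2.imread('pics/scene0.png');b=cv2.imread('pics/top0.png')
cv2.imwrite('pics/s1.png',cv2.resize(a[90:330,80:380],(800,600)[:1]+(600,) if 0 else (750,600),interpolation=cv2.INTER_CUBIC))
cv2.imwrite('pics/t1.png',cv2.resize(b[100:280,90:430],(800,424),interpolation=cv2.INTER_CUBIC))
E
```

```text
(no output)
```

View pics/s1.png

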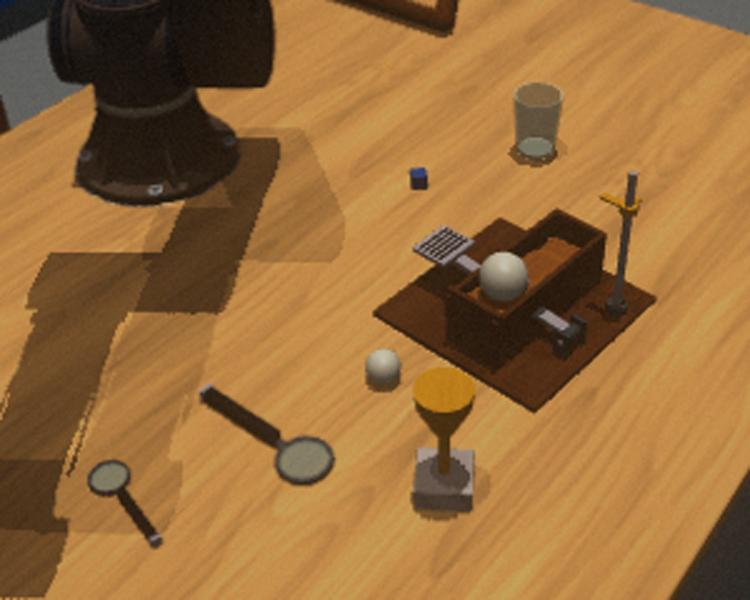

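View pics/t1.png

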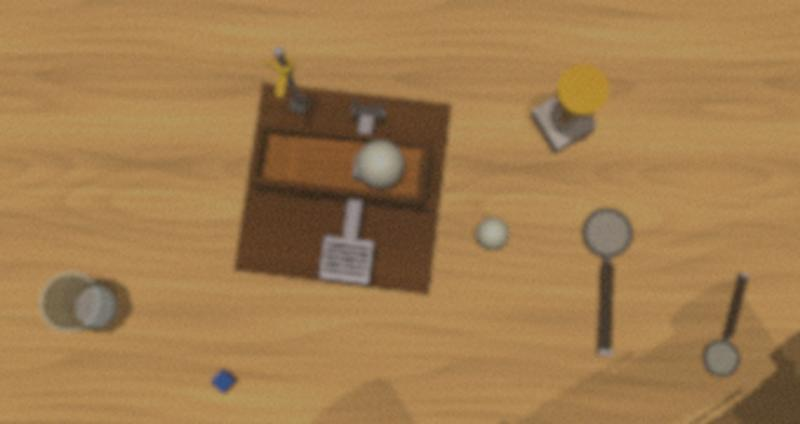

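The scene crop (2.5×, offset 80,90) shows the stand with the big ball in its chute at full pixel (281,200), the pad at (257,188) and the pointer tip at about (320,168).

Look-alikes:
- **Loupes:** the larger has its lens at scene (202,274) / top (348,199). The smaller is at scene (123,281) / top (397,252). I choose the larger.
- **Balls:** the cue ball sits in the chute at (281,200). The small ball on the counter at (232,236) is to be ignored.

```bash
cat > b.py <<'E'
from h import *
from scipy.optimize import least_squares as LS
np.set_printoptions(precision=4,suppress=True)
D={c:snap(c) for c in ['scene','top']}
off={'scene':(np.array([80,90]),2.5),'top':(np.array([90,100]),2.3529)}
full=lambda c,p:np.array(p)/off[c][1]+off[c][0]
C=np.array([[-.14,-.105,.008],[.11,-.105,.008],[.11,.145,.008],[-.14,.145,.008]])
px={'scene':[(375,313),(533,410),(655,297),(500,219)],'top':[(428,293),(450,103),(265,85),(236,270)]}
def W(p,L): c,s=np.cos(p[2]),np.sin(p[2]); return np.array(L)@np.array([[c,s,0],[-s,c,0],[0,0,1]])+[p[0],p[1],0]
for cs in (['scene'],['top'],['scene','top']):
    r=LS(lambda p:np.concatenate([(proj(D[c],W(p,C))-full(c,px[c])).ravel() for c in cs]),[.65,0,0]); print(cs,r.x,abs(r.fun).max())
ps=r.x
# loupe: lens centre rim top z=.006, handle butt top
L=np.array([[.085,0,.006],[-.069,0,.012],[.053,0,.006]]);
lp={'scene':[(305,460),(207,392)],'top':[(607,232),(604,352)]}
for cs in (['scene'],['top'],['scene','top']):
    r=LS(lambda p:np.concatenate([(proj(D[c],W(p,L[:2]))-full(c,lp[c])).ravel() for c in cs]),[.55,-.25,0]); print('loupe',cs,r.x,abs(r.fun).max())
pl=r.x
np.save('poses.npy',np.array([ps,pl]))
out=W(ps,[[0,.091,.075],[-.115,0,.062],[.085,.091,.213],[0,-.029,.08]]); print('cup,pad,posttop,ball',out)
for c in D:
    print(c,'posttop/ball px',proj(D[c],out[[2,3]]),[ (z,proj(D[c],W(ps,[[.048,.091,z]])).round(1).tolist()) for z in(.14,.165,.19)])
s=cv2.resize(D['scene']['frame'][145:225,240:350],(770,560),interpolation=cv2.INTER_CUBIC); t=cv2.resize(D['top']['frame'][180:260,320:400],(560,560),interpolation=cv2.INTER_CUBIC)
cv2.imwrite('pics/s2.png',s); cv2.imwrite('pics/t2.png',t)
E
python3 b.py
```

```text
['scene'] [ 0.6251 -0.0069 -0.1111] 1.3780480917656348
['top'] [ 0.6193 -0.0081 -0.1023] 1.1580371612134854
['scene', 'top'] [ 0.622  -0.0072 -0.1055] 2.2696786253211485
loupe ['scene'] [ 0.4728 -0.315  -0.065 ] 0.32699122350257426
loupe ['top'] [ 0.4686 -0.3172 -0.0536] 0.4643446153100399
loupe ['scene', 'top'] [ 0.4706 -0.3159 -0.0588] 1.1503988926852742
cup,pad,posttop,ball [[ 0.6316  0.0833  0.075 ]
 [ 0.5077  0.0049  0.062 ]
 [ 0.7162  0.0744  0.213 ]
 [ 0.619  -0.036   0.08  ]]
scene posttop/ball px [[332.2524 159.1772]
 [279.8837 203.9536]] [(0.14, [[319.0, 174.8]]), (0.165, [[319.7, 167.9]]), (0.19, [[320.5, 160.9]])]
top posttop/ball px [[208.3362 120.7251]
 [252.2122 170.0244]] [(0.14, [[210.1, 142.9]]), (0.165, [[208.9, 140.2]]), (0.19, [[207.5, 137.4]])]
```

View pics/s2.png

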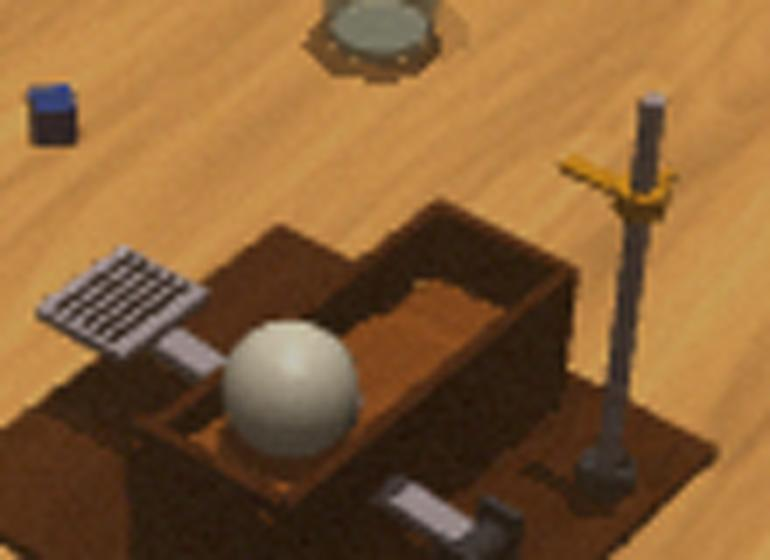

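View pics/t2.png

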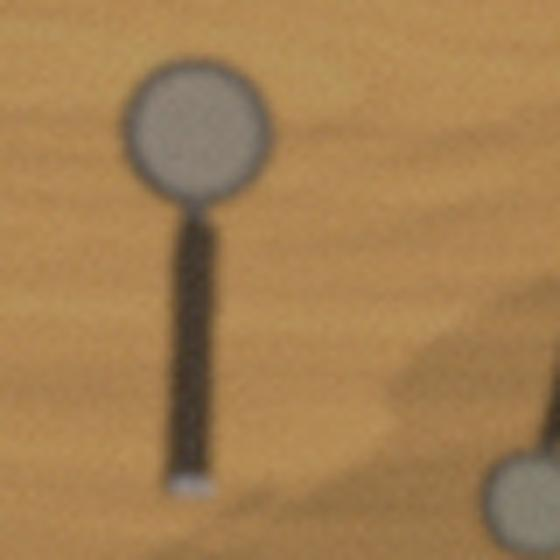

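In crop s2 the post top is at full pixel (333,159), which matches the fit. The pointer tip is at (320.4,167.9), so its height is about 0.165 m. In t2 the larger loupe lies with its lens at top (348,199) and its handle pointing toward the robot, so that is the right one.

Next I work out the move to above the pad.

```bash
cat >> h.py <<'E'
def go(P,yaw=None,note=''):
    "print shift (cm, tool axes) and turn (deg) from the measured pose to TCP P, tool down, tool x-axis at world yaw"
    from scipy.spatial.transform import Rotation as Ro
    s=robot.get_state(); R=np.array(s['ee_rot']); p=np.array(s['position'])
    sh=R.T@(np.array(P)-p)*100
    if yaw is None: tr=np.zeros(3)
    else:
        c,n=np.cos(yaw),np.sin(yaw); T=np.array([[c,n,0],[n,-c,0],[0,0,-1.]]); tr=np.degrees(Ro.from_matrix(R.T@T).as_rotvec())
    print(note,'shift',sh.round(2),'turn',tr.round(2))
E
python3 - <<'E'
from h import *
s=robot.get_state();print(s['time_s'],np.round(s['ee_rot'],3).tolist(),s['position'],s['gripper_width'],s['contact_force'])
for y in (-.059,np.pi-.059): go([.508,.005,.14],y)
E
```

```text
1.25 [[-0.955, -0.297, -0.0], [-0.297, 0.955, 0.0], [-0.0, 0.0, -1.0]] [ 0.20059533 -0.64447476  0.24830421] 0.08511178978259755 [ 0.45827682 -1.52728625 -0.89510519]
 shift [-48.65  52.88  10.83] turn [  -0.      0.   -159.33]
 shift [-48.65  52.88  10.83] turn [ 0.    0.   20.67]
```

Emit:
arm_command(
  deltas=[
    [-3,3.5,-0.1,0,0,2,255],
    [-6.5,7.7,-0.2,0,0,4,255],
    [-9,10.8,-0.3,0,0,6,255],
    [-11.5,13.8,-0.4,0,0,8,255],
    [-14,16.8,-0.5,0,0,10,255],
    [-16.5,19.8,-0.6,0,0,12,255],
    [-19,22.8,-0.7,0,0,14,255],
    [-21.5,25.8,-0.8,0,0,16,255],
    [-24,28.8,-0.9,0,0,18,255],
    [-26.5,31.8,-1,0,0,20,255],
    [-28.5,34,-1,0,0,20.67,255],
    [-30,36,-1,0,0,20.67,255],
  ],
)

```text
time_s: 2.25
position: [0.3809, -0.2096, 0.2589]
ee_rot: [[-0.998, 0.058, 0.002], [0.058, 0.998, -0.0], [-0.002, 0.0, -1.0]]
contact_force: [0.8, -0.6, -0.4]
gripper_width: 0.0002
gripper_force: 0.0
```

```bash
python3 - <<'E'
from h import *
s=robot.get_state();print(s['time_s'],s['position'],s['gripper_width'],np.round(s['ee_rot'],3).tolist())
go([.47,-.0,.27],np.pi-.059)
E
```

```text
2.25 [ 0.38090576 -0.20956745  0.25889385] 0.00017132660424288863 [[-0.998, 0.058, 0.002], [0.058, 0.998, -0.0], [-0.002, 0.0, -1.0]]
 shift [-7.67 21.44 -1.1 ] turn [0.   0.1  0.03]
```

Emit:
arm_command(
  deltas=[
    [-1.3,3.6,-0.2,0,0,0,255],
    [-2.6,7.2,-0.4,0,0,0,255],
    [-3.9,10.8,-0.6,0,0,0,255],
    [-5.2,14.4,-0.8,0,0,0,255],
    [-6.5,18,-1,0,0,0,255],
    [-7.4,20.5,-1.1,0,0,0,255],
    [-7.7,21.4,-1.1,0,0,0,255],
    [-7.7,21.4,-1.1,0,0,0,255],
    [-7.7,21.4,-1.1,0,0,0,255],
  ],
)

```text
time_s: 3.0
position: [0.4693, -0.0023, 0.2691]
ee_rot: [[-0.998, 0.058, -0.001], [0.058, 0.998, -0.0], [0.001, -0.0, -1.0]]
contact_force: [-0.2, -0.4, -0.1]
gripper_width: 0.0
gripper_force: 0.0
```

```bash
python3 - <<'E'
from h import *
np.set_printoptions(precision=4,suppress=True)
d=snap('wrist'); cv2.imwrite('pics/w1.png',cv2.resize(d['frame'],(800,600),interpolation=cv2.INTER_CUBIC))
import pickle; pickle.dump(d,open('w1.pkl','wb'))
s=robot.get_state();print(s['time_s'],s['position'])
for n in ['ball','pedal_pad','mark_tip']:
    for r in robot.silhouettes('wrist',n)[:2]:
        ys,xs=np.nonzero(r['pixels']);print(n,r['p'],r['box'],xs.mean(),ys.mean())
from b import W,ps
P=W(ps,[[0,-.029,.08],[-.115,0,.062],[.048,.091,.165],[.085,.091,.213]]);print(proj(d,P))
E
```

```text
3.05 [ 0.4691 -0.0029  0.2692]
ball 0.89 [116.4, 212.7, 33.5, 32.0] 131.7750906892382 228.24304715840387
pedal_pad 0.64 [241.4, 179.3, 54.6, 68.7] 268.2976011994003 204.69640179910044
['scene'] [ 0.6251 -0.0069 -0.1111] 1.3780480917656348
['top'] [ 0.6193 -0.0081 -0.1023] 1.1580371612134854
['scene', 'top'] [ 0.622  -0.0072 -0.1055] 2.2696786253211485
loupe ['scene'] [ 0.4728 -0.315  -0.065 ] 0.32699122350257426
loupe ['top'] [ 0.4686 -0.3172 -0.0536] 0.4643446153100399
loupe ['scene', 'top'] [ 0.4706 -0.3159 -0.0588] 1.1503988926852742
cup,pad,posttop,ball [[ 0.6316  0.0833  0.075 ]
 [ 0.5077  0.0049  0.062 ]
 [ 0.7162  0.0744  0.213 ]
 [ 0.619  -0.036   0.08  ]]
scene posttop/ball px [[332.2524 159.1772]
 [279.8837 203.9536]] [(0.14, [[319.0, 174.8]]), (0.165, [[319.7, 167.9]]), (0.19, [[320.5, 160.9]])]
top posttop/ball px [[208.3362 120.7251]
 [252.2122 170.0244]] [(0.14, [[210.1, 142.9]]), (0.165, [[208.9, 140.2]]), (0.19, [[207.5, 137.4]])]
[[236.8245 297.6081]
 [266.0172 203.608 ]
 [350.6253 396.7833]
 [360.0663 478.2077]]
```

View pics/w1.png

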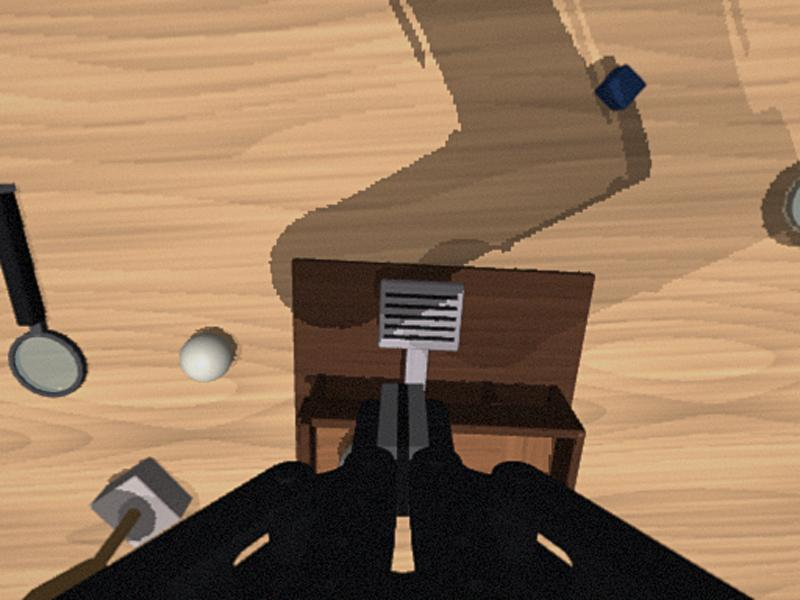

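The wrist view shows the pad centred at (269,202) full pixels, the near board corners at (187.5,165) and (380,175), and the ball in the chute behind the fingers. I'll refine the stand pose with these.

```bash
cat > c.py <<'E'
from h import *
from scipy.optimize import least_squares as LS
import pickle
np.set_printoptions(precision=4,suppress=True)
d=pickle.load(open('w1.pkl','rb'))
def W(p,L): c,s=np.cos(p[2]),np.sin(p[2]); return np.array(L)@np.array([[c,s,0],[-s,c,0],[0,0,1]])+[p[0],p[1],0]
L=np.array([[-.14,-.105,.008],[-.14,.145,.008],[-.141,-.03,.062],[-.141,.03,.062],[-.089,.03,.062],[-.089,-.03,.062]])
px=np.array([(293,258),(594,274),(380,280),(464,284),(458,350),(378,344)])/1.5625
r=LS(lambda p:(proj(d,W(p,L))-px).ravel(),[.62,0,-.1]);print(r.x,r.fun.reshape(-1,2).round(1).tolist())
print('pad',onz(d,px[2:].mean(0),.062),'lens',onz(d,np.array([47,362])/1.5625,.006))
go([.505,.004,.09],None,'above pad')
E
python3 c.py
```

```text
[ 0.6202 -0.0048 -0.113 ] [[-1.5, -0.4], [1.5, 0.0], [0.2, -0.7], [0.4, -0.4], [-0.1, 0.3], [-0.4, 1.5]]
pad [0.5051 0.0082 0.062 ] lens [ 0.5504 -0.3188  0.006 ]
above pad shift [-3.52  0.95 17.95] turn [0. 0. 0.]
```

Emit:
arm_command(
  deltas=[
    [-0.8,0.3,3,0,0,0,255],
    [-1.6,0.6,6.5,0,0,0,255],
    [-2.4,0.9,10,0,0,0,255],
    [-3.2,1.1,13.5,0,0,0,255],
    [-3.6,1.2,16,0,0,0,255],
    [-3.6,1.2,17.4,0,0,0,255],
    [-3.6,1.2,18.2,0,0,0,255],
    [-3.6,1.2,19,0,0,0,255],
    [-3.6,1.2,20,0,0,0,255],
    [-3.6,1.2,21,0,0,0,255],
    [-3.6,1.2,22,0,0,0,255],
    [-3.6,1.2,22,0,0,0,255],
  ],
)

```text
time_s: 4.3
position: [0.5055, 0.0072, 0.0486]
ee_rot: [[-0.998, 0.059, -0.001], [0.059, 0.998, -0.0], [0.001, -0.0, -1.0]]
contact_force: [-4.9, 1.7, 6.1]
gripper_width: 0.0001
gripper_force: 3.2
```

Emit:
arm_command(
  deltas=[
    [0,0,0.4,0,0,0,255],
    [0,0,0.7,0,0,0,255],
    [0,0,0.9,0,0,0,255],
    [0,0,1.0,0,0,0,255],
    [0,0,1.0,0,0,0,255],
  ],
)

```text
time_s: 4.72
position: [0.5058, 0.0072, 0.0408]
ee_rot: [[-0.998, 0.059, 0.0], [0.059, 0.998, -0.0], [-0.0, -0.0, -1.0]]
contact_force: [-8.9, 0.7, 14.3]
gripper_width: -0.0
gripper_force: 8.1
```

Emit:
arm_command(
  deltas=[
    [0,0,0.1,0,0,0,255],
    [0,0,0.1,0,0,0,255],
    [0,0,0.1,0,0,0,255],
    [0,0,0.1,0,0,0,255],
    [0,0,0.1,0,0,0,255],
    [0,0,0.1,0,0,0,255],
    [0,0,0.1,0,0,0,255],
    [0,0,0.1,0,0,0,255],
    [0,0,0.1,0,0,0,255],
    [0,0,0.1,0,0,0,255],
    [0,0,0.1,0,0,0,255],
    [0,0,0.1,0,0,0,255],
  ],
)

```text
time_s: 5.72
position: [0.5058, 0.0072, 0.0404]
ee_rot: [[-0.998, 0.059, 0.001], [0.059, 0.998, 0.0], [-0.001, 0.0, -1.0]]
contact_force: [-9.6, 0.8, 20.1]
gripper_width: -0.0001
gripper_force: 10.9
```

```bash
cat > ball.py <<'E'
from h import *
np.set_printoptions(precision=4,suppress=True)
s=robot.get_state();print(s['time_s'],s['position'],s['contact_force'])
for c in ['scene','top']:
    d=snap(c); cv2.imwrite(f'pics/{c}_n.png',d['frame'])
    for r in robot.silhouettes(c,'ball')[:3]:
        x,y,w,h=r['box'];print(c,round(r['p'],2),r['box'],onz(d,[x+w/2,y+h/2],.075))
E
python3 ball.py
```

```text
5.7167 [0.5058 0.0072 0.0404] [-9.627   0.8345 20.0968]
scene 0.79 [299.0, 173.7, 14.4, 19.5] [0.6315 0.0956 0.075 ]
scene 0.54 [225.7, 226.5, 12.6, 15.2] [ 0.5758 -0.2086  0.075 ]
top 0.57 [201.6, 156.3, 14.1, 9.0] [0.6455 0.0899 0.075 ]
top 0.53 [293.8, 193.7, 11.4, 9.1] [ 0.5406 -0.1706  0.075 ]
```

The ball has rolled to the seat. I'll hold a bit longer, then release and lift.

Emit:
arm_command(
  deltas=[
    [0,0,0,0,0,0,255],
    [0,0,0,0,0,0,255],
    [0,0,0,0,0,0,255],
    [0,0,0,0,0,0,255],
    [0,0,-1,0,0,0,255],
    [0,0,-2,0,0,0,255],
    [0,0,-3,0,0,0,255],
    [0,0,-4,0,0,0,255],
    [0,0,-6,0,0,0,255],
    [0,0,-9,0,0,0,200],
    [0,0,-12,0,0,0,100],
    [0,0,-14,0,0,0,0],
  ],
)

```text
time_s: 6.92
position: [0.5072, 0.0076, 0.1818]
ee_rot: [[-0.998, 0.059, 0.004], [0.059, 0.998, 0.001], [-0.004, 0.001, -1.0]]
contact_force: [0.2, 0.2, 0.0]
gripper_width: 0.036
gripper_force: 0.0
```

```bash
python3 ball.py; python3 - <<'E'
from h import *
go([.47,-.22,.25],None)
E
```

```text
6.9167 [0.5072 0.0076 0.1818] [0.1944 0.1911 0.0128]
scene 0.81 [297.2, 176.0, 17.8, 18.1] [0.6352 0.0886 0.075 ]
scene 0.61 [161.6, 242.9, 51.5, 41.5] [ 0.5464 -0.3567  0.075 ]
scene 0.46 [225.3, 229.3, 11.6, 11.2] [ 0.5756 -0.2124  0.075 ]
top 0.54 [295.6, 193.0, 10.2, 10.4] [ 0.5408 -0.174   0.075 ]
 shift [  2.28 -22.93  -7.12] turn [0. 0. 0.]
```

Emit:
arm_command(
  deltas=[
    [0.4,-2.5,-1.5,0,0,0,0],
    [1,-5.5,-3,0,0,0,0],
    [1.6,-9,-4.5,0,0,0,0],
    [2.3,-12.6,-5.5,0,0,0,0],
    [3,-16.2,-6.5,0,0,0,0],
    [3.6,-19.8,-6.8,0,0,0,0],
    [4.3,-23.4,-6.8,0,0,0,0],
    [4.9,-27,-6.8,0,0,0,0],
    [5.5,-30,-6.8,0,0,0,0],
    [5.8,-32.2,-6.8,0,0,0,0],
    [5.8,-32.2,-6.8,0,0,0,0],
    [5.8,-32.2,-6.8,0,0,0,0],
  ],
)

```text
time_s: 8.12
position: [0.4283, -0.3115, 0.2448]
ee_rot: [[-0.998, 0.062, -0.002], [0.062, 0.998, 0.001], [0.002, 0.001, -1.0]]
contact_force: [0.6, 0.3, 0.1]
gripper_width: 0.086
gripper_force: 0.0
```

```bash
python3 - <<'E'
from h import *
import pickle
np.set_printoptions(precision=4,suppress=True)
d=snap('wrist'); cv2.imwrite('pics/w2.png',cv2.resize(d['frame'],(800,600),interpolation=cv2.INTER_CUBIC))
pickle.dump(d,open('w2.pkl','wb'))
s=robot.get_state();print(s['time_s'],s['position'])
for n in ['loupe']:
    for r in robot.silhouettes('wrist',n)[:2]: print(n,r['p'],r['box'])
for r in robot.silhouettes('scene','ball')[:0]: pass
pl=np.array([.4706,-.3159,-.0588]);c,n=np.cos(pl[2]),np.sin(pl[2])
for x in (-.069,0,.045,.085): print(x,proj(d,[pl[0]+c*x,pl[1]+n*x,.018])*1.5625)
E
```

```text
8.1667 [ 0.4287 -0.3107  0.2451]
loupe 0.81 [110.9, 127.1, 44.5, 107.1]
loupe 0.77 [235.8, 137.9, 44.4, 141.8]
-0.069 [[399.5714 225.7462]]
0 [[399.9666 315.5522]]
0.045 [[400.1997 368.6068]]
0.085 [[400.3928 412.5781]]
```

View pics/w2.png

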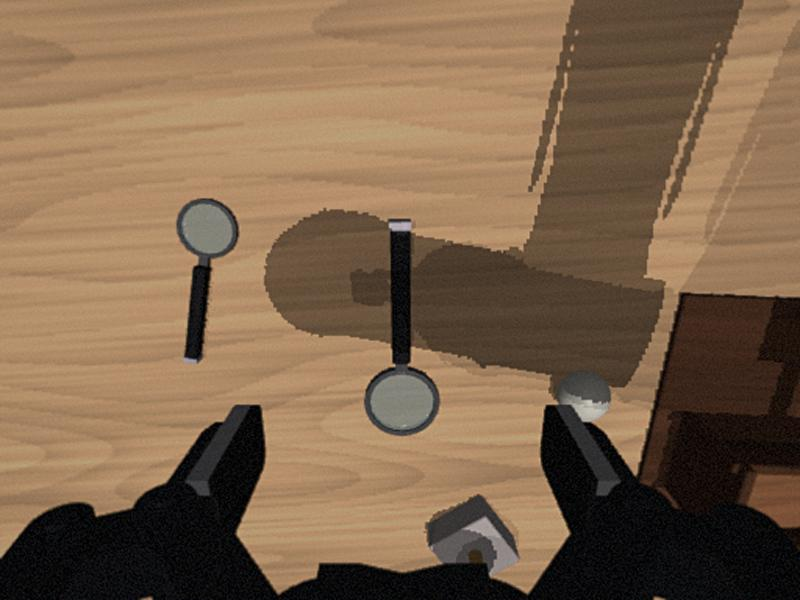

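The larger loupe lies straight beneath: handle butt at view (400,220), handle's lens end at (401.5,364), lens centre at (402.5,400). The smaller one is off to the left at (208,228).

```bash
cat > d.py <<'E'
from h import *
from scipy.optimize import least_squares as LS
import pickle
np.set_printoptions(precision=4,suppress=True)
d=pickle.load(open('w2.pkl','rb'))
def W(p,L): c,s=np.cos(p[2]),np.sin(p[2]); return np.array(L)@np.array([[c,s,0],[-s,c,0],[0,0,1]])+[p[0],p[1],0]
L=np.array([[-.069,0,.018],[.085,0,.006],[.045,0,.018]])
px=np.array([(400,220),(402.5,400),(401.5,364)])/1.5625
r=LS(lambda p:(proj(d,W(p,L))-px).ravel(),[.47,-.32,-.06]);print(r.x,r.fun.round(1))
p=r.x; go([p[0],p[1],.10],np.pi+p[2],'hover'); go([p[0],p[1],.020],np.pi+p[2],'grasp')
E
python3 d.py
```

```text
[ 0.4663 -0.3148 -0.0502] [-0.  -0.2 -0.1  0.4  0.2 -0.2]
hover shift [-3.75 -0.26 14.57] turn [ 0.03 -0.06 -0.48]
grasp shift [-3.76 -0.27 22.57] turn [ 0.03 -0.06 -0.48]
```

Emit:
arm_command(
  deltas=[
    [-0.7,-0.1,3,0,0,-0.5,0],
    [-1.4,-0.2,6.5,0,0,-0.5,0],
    [-2.2,-0.3,10,0,0,-0.5,0],
    [-3,-0.3,13.5,0,0,-0.5,0],
    [-3.6,-0.3,16.5,0,0,-0.5,0],
    [-3.9,-0.3,18.5,0,0,-0.5,0],
    [-3.9,-0.3,20,0,0,-0.5,0],
    [-3.9,-0.3,21.2,0,0,-0.5,0],
    [-3.9,-0.3,22,0,0,-0.5,0],
    [-3.9,-0.3,22.5,0,0,-0.5,0],
    [-3.9,-0.3,22.5,0,0,-0.5,0],
  ],
)

```text
time_s: 9.18
position: [0.4679, -0.3152, 0.0206]
ee_rot: [[-0.999, 0.049, -0.001], [0.049, 0.999, 0.0], [0.001, 0.0, -1.0]]
contact_force: [-0.4, -0.1, 0.7]
gripper_width: 0.0855
gripper_force: 0.0
```

Emit:
arm_command(
  deltas=[
    [0,0,0,0,0,0,255],
    [0,0,0,0,0,0,255],
    [0,0,0,0,0,0,255],
    [0,0,0,0,0,0,255],
    [0,0,0,0,0,0,255],
    [0,0,0,0,0,0,255],
    [0,0,0,0,0,0,255],
    [0,0,0,0,0,0,255],
    [0,0,0,0,0,0,255],
    [0,0,0,0,0,0,255],
  ],
  squeeze=50,
)

```text
time_s: 10.02
position: [0.4683, -0.3161, 0.0219]
ee_rot: [[-0.999, 0.05, 0.001], [0.05, 0.999, -0.0], [-0.001, -0.0, -1.0]]
contact_force: [-1.4, 0.4, 5.5]
gripper_width: 0.0135
gripper_force: 49.9
```

Emit:
arm_command(
  deltas=[
    [0,0,-1,0,0,0,255],
    [0,0,-2.5,0,0,0,255],
    [0,0,-4.5,0,0,0,255],
    [0,0,-7,0,0,0,255],
    [0,0,-10,0,0,0,255],
    [0,0,-13,0,0,0,255],
    [0,0,-16,0,0,0,255],
    [0,0,-19,0,0,0,255],
    [0,0,-21,0,0,0,255],
    [0,0,-22,0,0,0,255],
    [0,0,-22,0,0,0,255],
  ],
)

```text
time_s: 10.93
position: [0.4688, -0.3163, 0.2439]
ee_rot: [[-0.999, 0.05, 0.004], [0.05, 0.999, -0.001], [-0.004, -0.001, -1.0]]
contact_force: [0.8, -0.1, -1.5]
gripper_width: 0.0133
gripper_force: 49.1
```

```bash
python3 - <<'E'
from h import *
import pickle
np.set_printoptions(precision=4,suppress=True)
s=robot.get_state();print(s['time_s'],s['position'],s['gripper_width'],s['contact_force'])
D={c:snap(c) for c in ['wrist','scene','top']}
pickle.dump(D,open('w3.pkl','wb'))
im=[cv2.resize(D['wrist']['frame'],(800,600))[330:630,200:600],cv2.resize(D['scene']['frame'][120:320,130:350],None,fx=1.8,fy=1.8,interpolation=cv2.INTER_CUBIC)]
w=max(i.shape[1] for i in im); cv2.imwrite('pics/m3.png',cv2.resize(np.hstack([cv2.resize(i,(400,int(i.shape[0]*400/i.shape[1])))[:270] for i in im]),(800,270)))
p=s['position']
for c in D: print(c,proj(D[c],p+np.array([.084,-.004,-.0179])))
go([.55,.04,.24],None)
E
```

```text
10.9333 [ 0.4688 -0.3163  0.2439] 0.013264317978875707 [ 0.7524 -0.0912 -1.5094]
wrist [[258.2685 380.2364]]
scene [[193.0067 212.2887]]
top [[367.5063 185.0685]]
 shift [-6.48 35.92 -0.01] turn [0. 0. 0.]
```

View pics/m3.png

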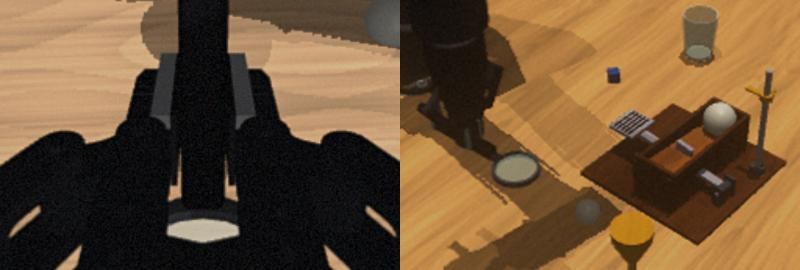

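The scene view shows the ball in its seat, the pedal back up, and the loupe held apparently level. Now I carry it over.

Emit:
arm_command(
  deltas=[
    [-0.4,2.5,0,0,0,0,255],
    [-0.8,5.5,0,0,0,0,255],
    [-1.3,9,0,0,0,0,255],
    [-1.8,12.5,0,0,0,0,255],
    [-2.3,16,0,0,0,0,255],
    [-2.8,19.5,0,0,0,0,255],
    [-3.3,23,0,0,0,0,255],
    [-3.8,26.5,0,0,0,0,255],
    [-4.2,30,0,0,0,0,255],
    [-4.7,33.5,0,0,0,0,255],
    [-5.1,36,0,0,0,0,255],
    [-5.4,38,0,0,0,0,255],
  ],
)

```text
time_s: 12.08
position: [0.5405, 0.0629, 0.2391]
ee_rot: [[-0.999, 0.049, -0.003], [0.049, 0.999, -0.001], [0.003, -0.001, -1.0]]
contact_force: [0.6, 0.7, -1.0]
gripper_width: 0.0137
gripper_force: 49.2
```

Emit:
arm_command(
  deltas=[
    [-0.2,1.5,0,0,0,0,255],
    [-0.3,2.5,0.5,0,0,0,255],
    [-0.3,2.8,1.5,0,0,0,255],
    [-0.3,2.8,2.5,0,0,0,255],
    [-0.3,2.8,3.5,0,0,0,255],
    [-0.3,2.8,4.2,0,0,0,255],
    [-0.3,2.8,4.2,0,0,0,255],
    [-0.3,2.8,4.2,0,0,0,255],
    [-0.3,2.8,4.2,0,0,0,255],
  ],
)

```text
time_s: 12.83
position: [0.5457, 0.0882, 0.1997]
ee_rot: [[-0.999, 0.051, 0.001], [0.051, 0.999, 0.0], [-0.001, 0.0, -1.0]]
contact_force: [-0.3, 0.6, -1.5]
gripper_width: 0.0137
gripper_force: 49.2
```

```bash
python3 - <<'E'
from h import *
import pickle
np.set_printoptions(precision=4,suppress=True)
s=robot.get_state();print(s['time_s'],s['position'],np.round(s['ee_rot'],4).tolist(),s['gripper_width'],s['contact_force'])
D={c:snap(c) for c in ['scene','top','wrist']}
pickle.dump(D,open('w4.pkl','wb'))
a=cv2.resize(D['scene']['frame'][140:215,270:350],(560,525),interpolation=cv2.INTER_CUBIC)
b=cv2.resize(D['top']['frame'][110:190,185:220],(240,525),interpolation=cv2.INTER_CUBIC)
cv2.imwrite('pics/m4.png',np.hstack([a,b]))
for c in ('scene','top'):
    for n in ('ball','lens','mark_tip'):
        for r in robot.silhouettes(c,n)[:2]: print(c,n,round(r['p'],2),r['box'])
E
```

```text
12.8333 [0.5457 0.0882 0.1997] [[-0.9987, 0.0508, 0.0005], [0.0508, 0.9987, 0.0], [-0.0005, 0.0, -1.0]] 0.01372103255977129 [-0.2873  0.5827 -1.5072]
scene ball 0.7 [297.9, 175.8, 15.8, 17.4]
scene ball 0.46 [225.1, 231.7, 12.9, 8.8]
scene lens 0.96 [264.7, 133.1, 51.7, 31.8]
scene lens 0.68 [118.2, 276.2, 24.7, 32.4]
scene mark_tip 0.41 [320.7, 166.4, 15.6, 9.0]
top ball 0.57 [210.9, 158.7, 12.2, 12.9]
top ball 0.46 [295.2, 192.1, 11.8, 12.1]
top lens 0.62 [198.5, 144.1, 21.4, 73.1]
top lens 0.57 [393.2, 218.2, 12.8, 39.0]
```

View pics/m4.png

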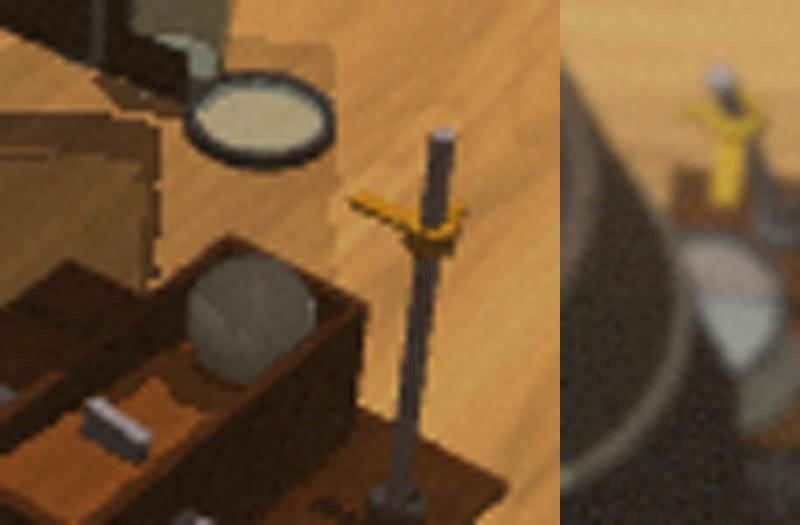

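Scene crop (offset 270,140, ×7): lens ellipse centre at full (307.4,157.0), seated ball centre (306.0,185.4), pointer tip (320.0,167.9), post top (333.3,159.0). In the top crop the lens's upper edge is at (213,145.4), its right edge at 217.8, and the tip is at about (209.4,141.5).

```bash
cat > e.py <<'E'
from h import *
import pickle
np.set_printoptions(precision=4,suppress=True)
D=pickle.load(open('w4.pkl','rb')); S=D['scene'];T=D['top']
b=onz(S,[306.0,185.4],.075); l=onz(S,[307.4,157.0],.1997-.0179); p=onz(S,[333.3,159.0],.213)
print('ball',b,'lens',l,'post',p,'post-ball',p-b,'lens-ball',l-b)
for st in ([.6202,-.0048,-.113],[.622,-.0072,-.1055],[.621,-.006,-.109]):
    c,s=np.cos(st[2]),np.sin(st[2]); f=lambda x,y:np.array([st[0]+c*x-s*y,st[1]+s*x+c*y])
    print('cup',f(0,.091),'tip',f(.048,.091),'post',f(.085,.091), 'ball px',proj(S,[*f(0,.091),.075]))
# tip height: intersect scene ray with vertical plane / nearest to vertical line at tip xy, measured relative to post
for xy in (f(.048,.091), p[:2]-(f(.085,.091)-f(.048,.091))):
    zs=np.linspace(.14,.19,51); q=proj(S,np.c_[np.tile(xy,(51,1)),zs]); e=q-[320.0,167.9]; i=abs(e[:,1]).argmin(); print('tip z',zs[i],e[i])
th=np.linspace(0,2*np.pi,73)
for ctr in (np.array([.5457+.0845*.9987,.0882-.0845*.0508,.1818]),l):
    C=ctr+.032*np.c_[np.cos(th),np.sin(th),0*th]
    for n,d in (('scene',S),('top',T)):
        q=proj(d,C); print(n,ctr,'box',q.min(0),q.max(0))
E
python3 e.py
```

```text
ball [0.6358 0.087  0.075 ] lens [0.6339 0.0842 0.1818] post [0.7182 0.0768 0.213 ] post-ball [ 0.0824 -0.0102  0.138 ] lens-ball [-0.0019 -0.0027  0.1068]
cup [0.6305 0.0856] tip [0.6782 0.0802] post [0.7149 0.076 ] ball px [[304.2738 185.0102]]
cup [0.6316 0.0833] tip [0.6793 0.0782] post [0.7161 0.0743] ball px [[304.2118 185.5322]]
cup [0.6309 0.0845] tip [0.6786 0.0792] post [0.7154 0.0752] ball px [[304.2086 185.2563]]
tip z 0.164 [-0.3609  0.0616]
tip z 0.164 [0.7479 0.1182]
scene [0.6301 0.0839 0.1818] box [295.1989 150.4106] [317.2337 163.0809]
top [0.6301 0.0839 0.1818] box [192.8397 144.6988] [217.4253 168.6891]
scene [0.6339 0.0842 0.1818] box [296.3794 150.773 ] [318.4399 163.4719]
top [0.6339 0.0842 0.1818] box [192.781  143.2851] [217.3519 167.2472]
```

```bash
python3 - <<'E'
from h import *
import pickle
np.set_printoptions(precision=2,suppress=True)
D=pickle.load(open('w4.pkl','rb')); S=D['scene']
F=np.mean([S['frame'],pickle.load(open('w3.pkl','rb'))['scene']['frame'],cv2.imread('pics/scene0.png')],0)
y=F[...,2]-2.2*F[...,0]  # brass: red high, blue low
print((np.minimum(F[...,1],F[...,2])-F[...,0])[163:176,316:338].astype(int)); print(F[163:176,316:338,0].astype(int))
st=[.621,-.006,-.109];c,s=np.cos(st[2]),np.sin(st[2])
f=lambda x,y,z:[st[0]+c*x-s*y+.0028,st[1]+s*x+c*y+.0017,z]
for z in (.160,.164,.168): print(z,proj(S,[f(x,.091,z) for x in (.048,.056,.064,.072)]).tolist())
E
```

```text
[[ 60  58  63  64  64  58  58  65  66  63  64  61  65  67  65  11   8   9
   23  61  62  65]
 [ 56  59  62  61  64  62  66  70  68  65  65  66  64  66  62   7   9  11
   34  61  66  65]
 [ 60  58  59  63  64  67  70  68  65  66  65  66  65  63  46   9   9  12
   45  62  61  62]
 [ 60  61  64  67  68  70  69  64  63  66  69  71  64  63  47  10   7  12
   50  63  61  62]
 [ 62  61  66  68  70  87  88  76  68  68  70  64  64  62  30   9   6  13
   48  61  61  58]
 [ 62  65  69  60  78  96  97  94  88  78  63  61  61  63  19   7   9  15
   61  62  60  60]
 [ 64  67  69  68  42  49  80 100  98  95  93  77  62  77  17   8   9  15
   73  94  67  56]
 [ 62  68  64  66  62  56  41  49  82  99  98  96  95  97  25   9  11  27
   88  69  45  56]
 [ 63  67  66  62  66  69  70  64  48  50  83  82  98 101  10   9   8  26
   83  68  56  58]
 [ 63  63  63  65  70  71  67  63  63  61  50  41  65 100  49  36  31  97
   98  57  57  56]
 [ 62  59  67  70  70  66  65  62  62  62  63  53  35  48  53  88  89  78
   65  44  58  63]
 [ 63  64  69  69  63  63  63  61  62  62  61  47  29  33  30  37  37  37
   
[... 820 characters left out ...]
71 68 72 71 71 53 15 23 18 24 26 25 21 38 68 67]
 [68 71 78 82 79 74 70 72 72 72 73 41 17 19 19 17 17 17 21 54 69 71]
 [72 75 82 75 72 71 71 72 72 71 71 70 25 19 17 17 14 18 22 68 71 73]]
0.16 [[320.65758100281596, 169.11458290586614], [322.9533180462437, 170.19984074445694], [325.2627230576128, 171.29183957939375], [327.58587966532514, 172.39062436692726]]
0.164 [[320.7777430134033, 168.00026364450895], [323.0783848035798, 169.0842235611935], [325.3927538378248, 170.17493764960938], [327.72093434435646, 171.27245115815785]]
0.168 [[320.8983075564815, 166.8816174419936], [323.2038722610889, 167.96425826314578], [325.5232238220997, 169.05366637937695], [327.8564470722561, 170.14988733278244]]
```

Pointer height comes to about 0.1635 m. The lens should move about +1.2 mm in x, +1.3 mm in y and 18 mm down.

Emit:
arm_command(
  deltas=[
    [-0.05,0.05,0.3,0,0,0,255],
    [-0.1,0.1,0.8,0,0,0,255],
    [-0.11,0.14,1.3,0,0,0,255],
    [-0.11,0.14,1.6,0,0,0,255],
    [-0.11,0.14,1.8,0,0,0,255],
    [-0.11,0.14,1.8,0,0,0,255],
    [-0.11,0.14,1.8,0,0,0,255],
    [-0.11,0.14,1.8,0,0,0,255],
    [-0.11,0.14,1.8,0,0,0,255],
    [-0.11,0.14,1.8,0,0,0,255],
    [-0.11,0.14,1.8,0,0,0,255],
    [-0.11,0.14,1.8,0,0,0,255],
  ],
)

```text
time_s: 14.28
position: [0.5467, 0.09, 0.1814]
ee_rot: [[-0.999, 0.05, 0.0], [0.05, 0.999, 0.0], [-0.0, 0.0, -1.0]]
contact_force: [-0.4, 0.0, -1.6]
gripper_width: 0.0139
gripper_force: 49.2
```

```bash
python3 - <<'E'
from h import *
s=robot.get_state();print(s['time_s'],s['position'],np.abs(s['joint_vel']).max(),np.round(s['ee_rot'],4).tolist(),s['gripper_width'],s['contact_force'])
d=snap('scene'); cv2.imwrite('pics/m5.png',cv2.resize(d['frame'][140:215,270:350],(560,525),interpolation=cv2.INTER_CUBIC))
E
```

```text
14.2833 [0.54667696 0.09002661 0.18141465] 0.0018189613577680617 [[-0.9987, 0.0502, 0.0002], [0.0502, 0.9987, 0.0001], [-0.0002, 0.0001, -1.0]] 0.013873754340774772 [-0.434461    0.0143758  -1.55894599]
```

View pics/m5.png

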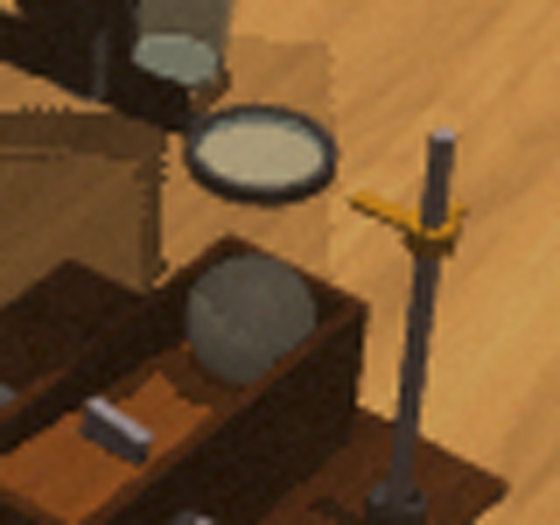

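The lens hovers level over the seated ball: lens centre at crop (262,154), ball (252,318), and the pointer axis extends into the lens centre. The arm is still, so I hand in.

```bash
python3 -c "
from workcell import robot; print(robot.job_done())"
```

```text
the job is handed in; nothing more can be done
None
```

The job is handed in: the pedal was pressed to its stop, the ball rolled into its seat and the pedal came back up. The loupe is held still and level over the ball, with its lens at the pointer's measured height of about 163.5 mm and centred to within an estimated 2–3 mm; the hand-in call gave no verdict.

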